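Hang a shelf bracket in the slotted upright

ROBOT

A 7-joint arm with a two-finger parallel gripper is mounted at the origin on the work surface. World frame = base frame: x ahead of the robot, y to its left, z up, the work surface at z = 0. Lengths are in m, angles in degrees, forces in N, time in s.
With the tool pointing down it reaches from about 0.425 to 0.875 m from the base axis. Payload 4.7 kg.
Tool frame: the origin (TCP) lies on the mounting face of the last link; the fingertips stand 182 mm ahead of it and the grasp point (between the pads) lies 164 mm ahead of it; z points along the fingers, y is the line along which they close (so a half turn about z gives the same grasp; the last joint's range is limited). The gripper opens to 87 mm and grips with 3 to 60 N. Pads are 19 mm wide; open, the fingers measure 117 mm over their backs; the gripper's body (75 mm by 190 mm) begins 51 mm behind the grasp point.
Start: joints at [68.417, 18.392, -4.016, 83.108, 1.295, 78.541, -3.26], TCP at [0.248, -0.601, 0.405] pointing down, gripper open.
Joint ranges: [-163.93, 163.93], [-17.29, 119.83], [-79.2, 71.16], [3.27, 140.29], [-89.18, 269.18], [5.43, 117.66], [-154.24, 154.24]. Speed limits (degrees/s): [147.25, 147.25, 180, 180, 180, 180, 180].

INTERFACE

Orientations are given as [roll, pitch, yaw] about the fixed x, y, z axes, in that order (R = Rz(yaw) Ry(pitch) Rx(roll)).
In Python, from cell import env gives the robot as it stands.
- The arm moves only by the tool servo_tool, never from a script. Its argument "plan" is a list of rows, each an object with "xyz": the shift along the tool's x, y, z in cm, a list of three; "twist": the turn, a rotation vector about the tool's x, y, z in degrees, a list of three; "jaw": the closure, from 0 (fully open) to 1 (shut). In form: [{"xyz": [x, y, z], "twist": [wx, wy, wz], "jaw": jaw}, ...]. A call has 1 to 10 rows; each row is the pose to reach, as a shift and turn from the pose commanded when the call began, along the tool's axes at that moment; what a row does not reach only later rows make up. A row lasts 1/12 s, in which the tool goes at most 41.7 mm and 7.16 degrees, less where a joint would pass 70% of its speed; a pose out of reach is approached as far as the arm can. A call with a gripper value outside its range is refused whole. The fingers move at their own pace and stop on an object; "newtons" is the grip in N (left out, the last holds). Time passes only in rows, so rows that repeat a pose let the fingers close. It gives the time, the measured TCP pose, the force, the opening and the grip force at its end, in the units of the state.
- env.get_obs(): the state, without advancing time (a new reading comes with each control period).
- env.read_camera(name): name is "scene" or "top" or "wrist"; returns a dict with "img" (420x560x3 uint8, red, green, blue), "camera_matrix" (3x3 intrinsics, pixels), "R" (3x3) and "t" (3): a world point X has camera coordinates R X + t. Camera axes: x right, y down, z forward; pixel columns grow to the right and rows downward; lengths in m; the calibration is good to about 2 mm. A picture is of the moment at which its call begins. There is no depth.
- env.sign_off(): hands the job in; it is judged then, once.
The state is a dict: "time_s": time; "qpos": joint angles; "joint_velocities": joint speeds; "effort": joint torques, N m; "tool_pos": TCP position; "tool_rot": TCP orientation; "force": force on the tool from outside, world axes, zero at the start; "wrist_torque": the same for the moment, N m; "grip_width": finger opening in m; "grasp_force": force on a finger pad.
Only numpy, scipy, OpenCV 4.12 (cv2) and the standard library are available. Lean on these libraries where they do the work, as an engineer would, in place of code of your own. Each camera call takes 0.05 s, during which the arm holds its last target. There are 200 camera calls.

TASK

Take the steel shelf bracket out of its plywood cradle and hang it on the upright: ease both hook tabs through the two upper slots until its back is against the face, then press it down until it is fully home and let go. Feel for the slots gently, never leaning hard on the upright, and leave the other things on the table where they are.

Things in the scene. Friction and masses are not known exactly. Their poses are not given: they have to be found in the camera images.
- bracket: Steel shelf bracket, 0.2 to 0.4 kg, 14 mm thick (its y), standing in the cradle in its working attitude. Origin: on its flat back face, at the foot of the spine, mid-thickness; +x points out of the back face (towards the upright when hung), z up. Spine x -14 to 0, z 0 to 90 mm. Level arm x -126 to 0, z 70 to 90 mm. A brace 8 mm thick below joins spine and arm.
- bracket_grip (a point): Point inside the bracket's arm, 60 mm in front of its back face, 10 mm below the arm's top: a good place to grasp it from above, fingers either side of the 14 mm thickness.
- bracket_tab_top (a point): Middle of the end of the upper hook tab, 6 mm thick in y, 11 mm out of the back face. Tab: a neck (x 0 to 5.5 mm, z 70 to 78 mm of the bracket) and behind it a lip (x 5.5 to 11 mm, z 58 to 78 mm) hanging 12 mm below the neck.
- bracket_tab_low (a point): Middle of the end of the lower hook tab: like the upper one, 50 mm below it (neck z 20 to 28 mm, lip z 8 to 28 mm of the bracket).
- cradle: Fixed plywood cradle, board 170 x 70 x 12 mm, origin under its centre. The bracket stands loosely in it: spine foot on the board (bracket origin at cradle x +60, z 12 mm) between two 20 mm high cheeks, arm end on an 82 mm high post at x -53 mm. Lift the bracket straight up.
- stand: The upright, fixed. Origin at table level in the plane of the slotted face, midway between two wooden stiles (inner edges y +-28, outer +-50 mm, top 240 mm). x points through the face, away from the robot: the bracket approaches along it with axes parallel to the stand's. Foot 150 wide, x -45 to 75, 15 mm high. Between the stiles an aluminium channel 34 mm wide, front wall 4 mm, three slots above one another.
- stand_slot_top (a point): Centre of the top slot (9 mm wide, 26 mm high, bottom edge 185 mm above the table) if the channel were centred. It was screwed on by eye: all slots lie up to 10 mm to either side (stand y) of this, which the pose does not show; heights and face plane are exact. A friction catch behind it resists with about 9 N over the last 9 mm down and stays where pushed: weight alone does not bring the bracket home.
- stand_slot_mid (a point): Centre of the middle slot, same size and same unknown sideways offset, bottom edge 135 mm above the table. (The lowest slot, bottom edge 85 mm, is not used.) The upper tab goes into the top slot, the lower tab into this one.
- stand_home (a point): Where the bracket's origin lies when fully home in the two upper slots (115 mm above the table, in the face plane), but for the unknown sideways offset of up to 10 mm; axes as the stand's. The lips pass through the slots while the bracket's origin is 12 to 18 mm above this; then it goes down. Pushes above 30 N would mark the face.
- tin: Bystander: round brass-coloured tin, 80 mm across, 45 mm high; origin at its underside. Leave it alone.
- vase: Bystander: white ceramic vase, 84 mm across, 110 mm high; origin at its underside. Leave it alone.
- jar: Bystander: glass screw jar with a steel lid, 60 mm across, 80 mm high; origin at its underside. Leave it alone.
- driver: Bystander: screwdriver lying on the table, about 200 mm long; origin at its underside. Leave it alone.
- mug: Bystander: white mug, 80 mm across, 90 mm high; origin at its underside. Leave it alone.
- tape: Bystander: flat paper tape ring, 90 mm across, 25 mm high; origin at its underside. Leave it alone.
- angle: Bystander: plain steel L-angle without hooks, 80 x 20 x 50 mm; not for this job; origin at its underside. Leave it alone.
Mind the look-alikes: they are no part of the job. What is shaped like the bracket but orange or turquoise is not meant.

How it is judged (in metres and radians):
On the way:
1. both hook tabs are through the two upper slots, the bracket's back within 3 mm of the upright's face, and the bracket not yet pressed home (x of bracket in the frame of stand_home between -0.003 and 0.003 m and y of bracket in the frame of stand_home between -0.013 and 0.013 m and z of bracket in the frame of stand_home between 0.006 and 0.022 m and angle between the x axis of bracket and the x axis of stand_home, either way round below 0.1 rad and angle between the z axis of bracket and the z axis of stand_home, either way round below 0.1 rad), for 0.1 s.
At the end, for the whole second after the job is handed in: The bracket hangs by both tabs in the two upper slots, fully home: its origin within 3 mm of home in height and of the face in depth, within 13 mm of the stand's mid-line, upright and square to the face within 0.1 rad, at rest and let go (x of bracket in the frame of stand_home between -0.003 and 0.003 m and y of bracket in the frame of stand_home between -0.013 and 0.013 m and z of bracket in the frame of stand_home between -0.003 and 0.003 m and angle between the x axis of bracket and the x axis of stand_home, either way round below 0.1 rad and angle between the z axis of bracket and the z axis of stand_home, either way round below 0.1 rad and linear speed of bracket below 0.01 m/s and contact force between bracket and stand above 0.5 N); the robot touches nothing.
It fails at once if the bracket is pushed against the upright with more than 35 N (contact force between bracket and stand above 35 N).
It fails at once if the robot itself pushes on the upright with more than 15 N (contact force between any of the fingers, the arm and stand above 15 N).
It fails at once if a bystander is moved more than 30 mm (distance of any of tin, vase, jar, driver, mug, tape, angle from where it was at the start of the episode above 0.03 m).
It also fails if it takes over 56 s, if anything falls off the work surface, if the arm or the gripper's body presses on something with over 40 N, if the wrist force passes 120 N, or if a joint passes its speed limit or range.

## Working session

There is one attempt and no reset: what is moved stays moved. The work goes in short steps, Python scripts to look and compute and a tool call to move; the robot and the scene stay as the last step left them, time stands still between calls to the robot, and variables do not carry over. Pictures are saved under pics/ and viewed, at most 10 in all, crops included, and the job is handed in when it is done.

Besides the shell and the picture viewer there is one more tool, called after "Call:" as a command line: name --argument value ..., lists and objects as JSON in quotes. servo_tool: Moves the arm, as the interface text tells. Its arguments: {"type":"object","properties":{"plan":{"type":"array","items":{"type":"object","properties":{"xyz":{"type":"array","items":{"type":"number"}},"twist":{"type":"array","items":{"type":"number"}},"jaw":{"type":"number"}}}},"newtons":{"type":"number"}},"required":["plan"]}

```bash
mkdir -p pics; ls
python3 - <<'E'
from cell import env
import cv2,numpy as np
o=env.get_obs(); print({k:np.round(o[k],3) for k in ('time_s','tool_pos','tool_rot','force','grip_width')})
for n in('scene','top'):
    c=env.read_camera(n); cv2.imwrite(f'pics/{n}0.png',c['img'][:,:,::-1]); np.savez(f'{n}0.npz',**c)
    print(n,c['camera_matrix'].round(1).tolist(),c['R'].round(3).tolist(),c['t'].round(3),(-c['R'].T@c['t']).round(3))
E
```

```text
pics
{'time_s': np.float64(0.0), 'tool_pos': array([ 0.247, -0.601,  0.404]), 'tool_rot': array([-1.7989e+02,  6.0000e-03,  2.2394e+01]), 'force': array([-1.024, -0.368, -0.619]), 'grip_width': np.float64(0.087)}
scene [[405.9, 0.0, 275.0], [0.0, 405.9, 205.9], [0.0, 0.0, 1.0]] [[0.788, 0.615, 0.016], [0.487, -0.608, -0.627], [-0.376, 0.502, -0.779]] [-0.408 -0.177  1.367] [ 0.922 -0.544  0.96 ]
top [[391.8, 0.0, 280.9], [0.0, 391.8, 208.3], [0.0, 0.0, 1.0]] [[-0.018, -1.0, -0.005], [-0.986, 0.019, -0.167], [0.167, 0.001, -0.986]] [-0.024  0.55   1.183] [ 0.344 -0.036  1.258]
```

View pics/scene0.png

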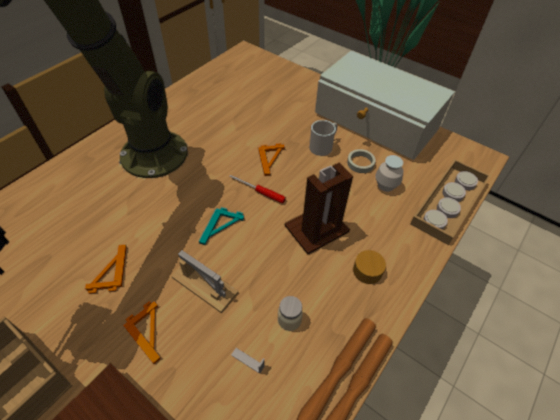

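View pics/top0.png

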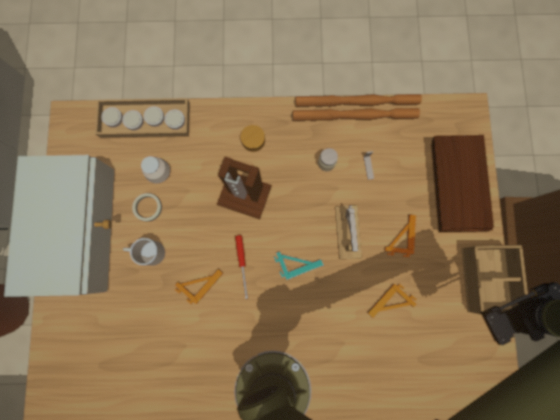

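Candidates for the bracket, as scene / top pixels:
- Grey bracket standing in the plywood cradle: (203,275) / (352,228). This is my choice, because it is steel and in the cradle.
- Plain steel angle: (248,360) / (368,165).
- Turquoise look-alike: (220,225) / (298,265).
- Orange look-alikes: (108,270), (145,330) and (270,157) in scene.

The upright is at (322,205) / (243,187). Next is one close crop to check.

Run:
```python
import cv2,numpy as np
s=np.load('scene0.npz')['img'][:,:,::-1];t=np.load('top0.npz')['img'][:,:,::-1]
f=lambda a,x,y,w,h,k:cv2.resize(np.ascontiguousarray(a[y:y+h,x:x+w]),(w*k,h*k),interpolation=cv2.INTER_CUBIC)
a=np.hstack([f(s,165,240,80,75,5),f(t,325,195,80,75,5)])
cv2.imwrite('pics/c1.png',a)
a=np.hstack([f(s,280,155,80,100,5),f(t,205,140,80,100,5)])
cv2.imwrite('pics/c2.png',a)
```

```text
(no output)
```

View pics/c1.png

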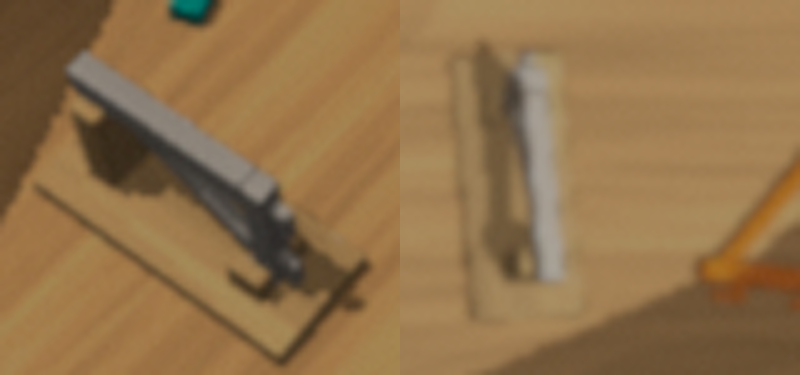

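View pics/c2.png

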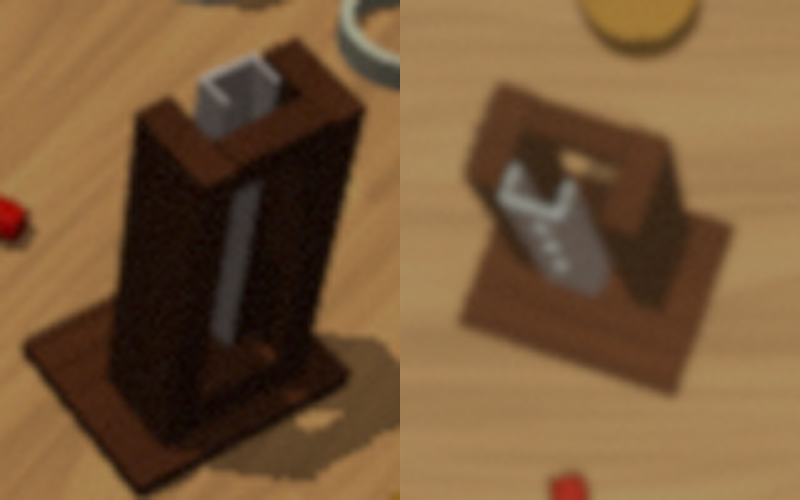

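The crops confirm the choice. The grey bracket stands in the cradle with its hook end towards world +x: tabs at about scene (222,281), arm end at (182,254). The upright's front faces the robot, turned about -18°, and the channel sits clearly towards the stand's +y stile. Now I'll measure.

```bash
cat > h.py <<'E'
import numpy as np,cv2
def ray(c,u,v):
    d=c['R'].T@np.linalg.solve(c['camera_matrix'],[u,v,1.]); return -c['R'].T@c['t'],d
def plane(c,u,v,z):
    o,d=ray(c,u,v); return o+d*(z-o[2])/d[2]
def proj(c,X):
    p=c['camera_matrix']@(c['R']@np.asarray(X)+c['t']); return p[:2]/p[2]
E
python3 - <<'E'
from h import *
t=dict(np.load('top0.npz'));s=dict(np.load('scene0.npz'))
def P(c,x0,y0,u,v,z): return plane(c,x0+(u+.5)/5-.5,y0+(v+.5)/5-.5,z).round(3)
print('arm top T',[P(t,325,195,u-400,v,.102) for u,v in((541,280),(565,280),(520,55),(549,50))])
print('arm top S',[P(s,165,240,u,v,.102) for u,v in((68,70),(84,53),(250,195),(275,180))])
print('foot T',[P(t,205,140,u-400,v,.015) for u,v in((460,320),(674,392),(732,230))])
print('foot S',[P(s,280,155,u,v,.015) for u,v in((25,350),(142,490),(348,376))])
print('stile top T',[P(t,205,140,u-400,v,.24) for u,v in((468,172),(500,85),(668,138),(640,215))])
print('stile top S',[P(s,280,155,u,v,.24) for u,v in((138,115),(168,100),(210,188),(364,105),(298,40))])
print('slots T',[P(t,205,140,u-400,v,z) for u,v,z in((540,232,.198),(549,250,.148),(559,268,.098))])
print('channel T',[P(t,205,140,u-400,v,.24) for u,v in((503,190),(568,215))])
E
```

```text
arm top T [array([ 0.41 , -0.243,  0.102]), array([ 0.41 , -0.258,  0.102]), array([ 0.544, -0.237,  0.102]), array([ 0.547, -0.255,  0.102])]
arm top S [array([ 0.414, -0.259,  0.102]), array([ 0.413, -0.247,  0.102]), array([ 0.532, -0.254,  0.102]), array([ 0.536, -0.241,  0.102])]
foot T [array([0.574, 0.173, 0.015]), array([0.524, 0.035, 0.015]), array([ 0.63 , -0.004,  0.015])]
foot S [array([0.53 , 0.028, 0.015]), array([ 0.637, -0.007,  0.015]), array([0.686, 0.129, 0.015])]
stile top T [array([0.613, 0.131, 0.24 ]), array([0.661, 0.115, 0.24 ]), array([0.629, 0.024, 0.24 ]), array([0.587, 0.039, 0.24 ])]
stile top S [array([0.581, 0.039, 0.24 ]), array([0.587, 0.056, 0.24 ]), array([0.634, 0.022, 0.24 ]), array([0.663, 0.113, 0.24 ]), array([0.614, 0.131, 0.24 ])]
slots T [array([0.589, 0.098, 0.198]), array([0.59 , 0.099, 0.148]), array([0.589, 0.099, 0.098])]
channel T [array([0.602, 0.113, 0.24 ]), array([0.588, 0.078, 0.24 ])]
```

Call:
servo_tool --plan '[{"xyz": [3.5,-2.4,0],"twist": [0,0,2]},{"xyz": [7,-4.8,0],"twist": [0,0,4]},{"xyz": [10.5,-7.2,0],"twist": [0,0,6]},{"xyz": [14,-9.6,0],"twist": [0,0,8]},{"xyz": [17.5,-12,0],"twist": [0,0,10]},{"xyz": [21,-14.4,0],"twist": [0,0,12]},{"xyz": [24.5,-16.8,0],"twist": [0,0,14]},{"xyz": [28,-19.2,0],"twist": [0,0,16]},{"xyz": [31.5,-21.6,0],"twist": [0,0,18]},{"xyz": [34.7,-23.8,0],"twist": [0,0,20]}]' --newtons 50

```text
validation failed for argument at $.pl...
```

Call:
servo_tool --plan '[{"xyz": [0,0,0],"twist": [0,0,0]},{"xyz": [0,0,0],"twist": [0,0,0]},{"xyz": [0,0,0],"twist": [0,0,0]}]'

```text
validation failed for argument at $.pl...
```

Run:
```python
from cell import env
from h import *
o=env.get_obs(); print({k:np.round(o[k],3) for k in ('time_s','tool_pos','tool_rot','force','qpos')})
c=env.read_camera('wrist'); np.savez('w1.npz',**c); cv2.imwrite('pics/w1.png',c['img'][:,:,::-1])
print((-c['R'].T@c['t']).round(3),c['R'].round(3).tolist(),c['camera_matrix'][0,0])
print(proj(c,(0.4125,-.251,.102)),proj(c,(0.538,-.247,.102)))
```

```text
{'time_s': np.float64(0.1), 'tool_pos': array([ 0.247, -0.601,  0.404]), 'tool_rot': array([-1.79901e+02,  6.00000e-03,  2.23920e+01]), 'force': array([0.099, 0.624, 0.214]), 'qpos': array([68.417, 18.435, -4.015, 83.169,  1.295, 78.54 , -3.26 ])}
[ 0.32  -0.571  0.385] [[0.38, -0.925, -0.001], [-0.887, -0.365, 0.285], [-0.264, -0.107, -0.959]] 378.2227012380351
[-186.76809458 -281.92220175] [-180.79008381 -613.93861956]
```

View pics/w1.png

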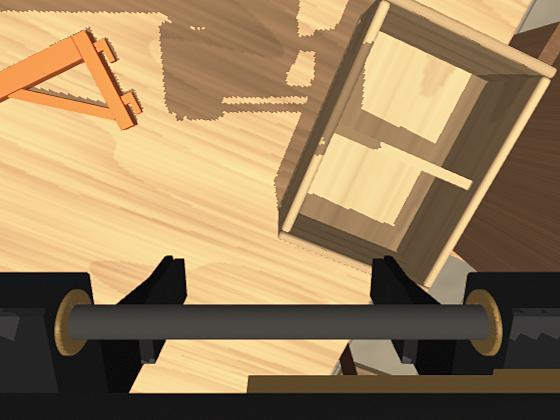

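The move was refused, so `jaw` is probably required in each row. The wrist picture is still from the start pose: an orange look-alike at (90,80), the wire basket, and the fingers at the bottom. I'll resend with `jaw`.

Call:
servo_tool --plan '[{"xyz": [3.5,-2.4,0],"twist": [0,0,2],"jaw": 0},{"xyz": [7,-4.8,0],"twist": [0,0,4],"jaw": 0},{"xyz": [10.5,-7.2,0],"twist": [0,0,6],"jaw": 0},{"xyz": [14,-9.6,0],"twist": [0,0,8],"jaw": 0},{"xyz": [17.5,-12,0],"twist": [0,0,10],"jaw": 0},{"xyz": [21,-14.4,0],"twist": [0,0,12],"jaw": 0},{"xyz": [24.5,-16.8,0],"twist": [0,0,14],"jaw": 0},{"xyz": [28,-19.2,0],"twist": [0,0,16],"jaw": 0},{"xyz": [31.5,-21.6,0],"twist": [0,0,18],"jaw": 0},{"xyz": [34.7,-23.8,0],"twist": [0,0,20],"jaw": 0}]' --newtons 50

```text
time_s: 0.98
tool_pos: [0.4761, -0.2503, 0.4047]
tool_rot: [180.0, 0.0, 2.3]
force: [0.5, -0.5, -0.7]
grip_width: 0.0868
grasp_force: 0.0
```

Call:
servo_tool --plan '[{"xyz": [0,0,0],"twist": [0,0,0],"jaw": 0},{"xyz": [0,0,0],"twist": [0,0,0],"jaw": 0},{"xyz": [0,0,0],"twist": [0,0,0],"jaw": 0}]'

```text
time_s: 1.23
tool_pos: [0.4753, -0.2525, 0.4045]
tool_rot: [180.0, 0.1, 2.4]
force: [-1.4, -0.5, 0.2]
grip_width: 0.0872
grasp_force: 0.0
```

Run:
```python
from cell import env
from h import *
o=env.get_obs(); print({k:np.round(o[k],3) for k in ('time_s','tool_pos','tool_rot','force','qpos')})
c=env.read_camera('wrist'); np.savez('w1.npz',**c); cv2.imwrite('pics/w1.png',c['img'][:,:,::-1])
print((-c['R'].T@c['t']).round(3))
print(proj(c,(0.4125,-.251,.102)),proj(c,(0.538,-.247,.102)))
```

```text
{'time_s': np.float64(1.233), 'tool_pos': array([ 0.475, -0.252,  0.405]), 'tool_rot': array([1.79971e+02, 5.00000e-02, 2.42500e+00]), 'force': array([-1.355, -0.529,  0.235]), 'qpos': array([ 43.109,   5.731, -19.172,  98.535,   1.986,  76.091, -64.027])}
[ 0.554 -0.249  0.385]
[272.58010404 281.85413824] [273.53164732 125.46064761]
```

View pics/w1.png

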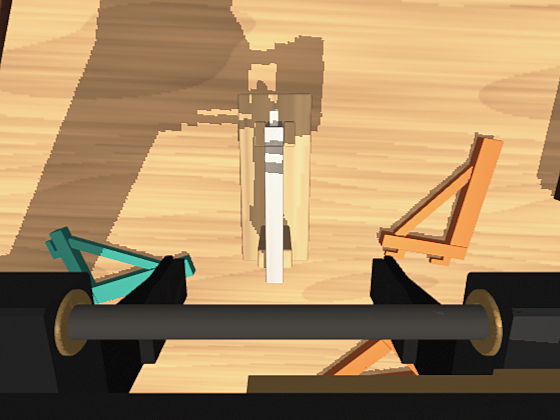

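The wrist view shows the bracket's bright arm top from (274,283) at the arm end to (274,127) at the back edge, with the tab at (274,117). This agrees with the prediction to about 1.5 px.

Run:
```python
from h import *
c=dict(np.load('w1.npz'));g=cv2.cvtColor(c['img'],cv2.COLOR_RGB2HSV)
m=((g[:,:,1]<40)&(g[:,:,2]>120)).astype(np.uint8);
m[:, :255]=0;m[:,295:]=0;m[:105]=0;m[290:]=0
for v in range(112,288,12): 
    x=np.where(m[v])[0]; 
    if len(x): print(v,x.min(),x.max(),plane(c,(x.min()+x.max())/2,v,.102).round(4))
y=np.where(m[:,275])[0];print(y.min(),y.max(),plane(c,274.5,y.max()+.5,.102),plane(c,274.5,126.5,.102))
```

```text
112 270 277 [ 0.5475 -0.2466  0.102 ]
124 270 277 [ 0.539  -0.2469  0.102 ]
136 265 282 [ 0.5305 -0.2473  0.102 ]
148 265 282 [ 0.5217 -0.2476  0.102 ]
160 265 282 [ 0.5128 -0.2479  0.102 ]
172 265 281 [ 0.5038 -0.2479  0.102 ]
184 266 282 [ 0.4946 -0.249   0.102 ]
196 266 282 [ 0.4852 -0.2494  0.102 ]
208 266 282 [ 0.4756 -0.2497  0.102 ]
220 266 282 [ 0.4659 -0.2501  0.102 ]
232 266 282 [ 0.4559 -0.2505  0.102 ]
244 266 282 [ 0.4458 -0.2509  0.102 ]
256 267 282 [ 0.4355 -0.2517  0.102 ]
268 267 282 [ 0.425  -0.2521  0.102 ]
280 267 282 [ 0.4142 -0.2525  0.102 ]
110 282 [ 0.41197923 -0.25260362  0.102     ] [ 0.53729069 -0.24773443  0.102     ]
```

Call:
servo_tool --plan '[{"xyz": [0.2,-0.25,3],"twist": [0,0,0],"jaw": 0},{"xyz": [0.2,-0.25,6],"twist": [0,0,0],"jaw": 0},{"xyz": [0.2,-0.25,9],"twist": [0,0,0],"jaw": 0},{"xyz": [0.2,-0.25,12],"twist": [0,0,0],"jaw": 0},{"xyz": [0.2,-0.25,13.5],"twist": [0,0,0],"jaw": 0},{"xyz": [0.2,-0.25,14.8],"twist": [0,0,0],"jaw": 0},{"xyz": [0.2,-0.25,14.8],"twist": [0,0,0],"jaw": 0},{"xyz": [0.2,-0.25,14.8],"twist": [0,0,0],"jaw": 0}]'

```text
time_s: 1.95
tool_pos: [0.4765, -0.251, 0.2562]
tool_rot: [-180.0, 0.1, 2.2]
force: [0.2, 0.7, 0.7]
grip_width: 0.0871
grasp_force: 0.0
```

Run:
```python
from cell import env
from h import *
c=env.read_camera('wrist');g=cv2.cvtColor(c['img'],cv2.COLOR_RGB2HSV)
o=env.get_obs(); print({k:np.round(o[k],4) for k in ('time_s','tool_pos','tool_rot','force')})
cv2.imwrite('pics/w2.png',c['img'][:,:,::-1])
X=lambda v:v
m=((g[:,:,1]<40)&(g[:,:,2]>120)).astype(np.uint8);
for v in range(20,300,20): 
    x=np.where(m[v,200:360])[0]+200
    if len(x): print(v,x.min(),x.max(),plane(c,(x.min()+x.max())/2,v,.102).round(4))
```

```text
{'time_s': np.float64(2.0), 'tool_pos': array([ 0.4771, -0.251 ,  0.2573]), 'tool_rot': array([ 1.799671e+02, -1.420000e-02,  2.266200e+00]), 'force': array([0.5605, 0.4035, 0.117 ])}
140 265 281 [ 0.5423 -0.2469  0.102 ]
160 254 290 [ 0.5353 -0.2468  0.102 ]
180 254 290 [ 0.528 -0.247  0.102]
200 255 290 [ 0.5206 -0.2475  0.102 ]
220 256 290 [ 0.5129 -0.2479  0.102 ]
240 256 290 [ 0.505  -0.2482  0.102 ]
260 256 290 [ 0.4968 -0.2485  0.102 ]
280 257 290 [ 0.4883 -0.249   0.102 ]
```

Call:
servo_tool --plan '[{"xyz": [0.05,-0.1,0],"twist": [0,0,0],"jaw": 0},{"xyz": [0.05,-0.1,0],"twist": [0,0,0],"jaw": 1},{"xyz": [0.05,-0.1,0],"twist": [0,0,0],"jaw": 1},{"xyz": [0.05,-0.1,0],"twist": [0,0,0],"jaw": 1},{"xyz": [0.05,-0.1,0],"twist": [0,0,0],"jaw": 1},{"xyz": [0.05,-0.1,0],"twist": [0,0,0],"jaw": 1},{"xyz": [0.05,-0.1,0],"twist": [0,0,0],"jaw": 1},{"xyz": [0.05,-0.1,0],"twist": [0,0,0],"jaw": 1},{"xyz": [0.05,-0.1,0],"twist": [0,0,0],"jaw": 1},{"xyz": [0.05,-0.1,0],"twist": [0,0,0],"jaw": 1}]' --newtons 50

```text
time_s: 2.83
tool_pos: [0.4779, -0.2486, 0.2567]
tool_rot: [180.0, 0.0, 2.4]
force: [0.3, -0.9, 0.1]
grip_width: 0.0352
grasp_force: 0.0
```

Call:
servo_tool --plan '[{"xyz": [0,0,0],"twist": [0,0,0],"jaw": 1},{"xyz": [0,0,0],"twist": [0,0,0],"jaw": 1},{"xyz": [0,0,0],"twist": [0,0,0],"jaw": 1},{"xyz": [0,0,0],"twist": [0,0,0],"jaw": 1}]'

```text
time_s: 3.17
tool_pos: [0.4779, -0.2487, 0.2568]
tool_rot: [180.0, -0.0, 2.4]
force: [0.6, -0.0, -0.4]
grip_width: 0.0134
grasp_force: 50.0
```

Call:
servo_tool --plan '[{"xyz": [0,0,-1],"twist": [0,0,0],"jaw": 1},{"xyz": [0,0,-2.5],"twist": [0,0,0],"jaw": 1},{"xyz": [0,0,-5],"twist": [0,0,0],"jaw": 1},{"xyz": [0,0,-8],"twist": [0,0,0],"jaw": 1},{"xyz": [0,0,-11],"twist": [0,0,0],"jaw": 1},{"xyz": [0,0,-12],"twist": [0,0,0],"jaw": 1},{"xyz": [0.1,-3,-12],"twist": [0,0,2],"jaw": 1},{"xyz": [0.2,-6,-12],"twist": [0,0,4],"jaw": 1},{"xyz": [0.4,-9,-12],"twist": [0,0,6],"jaw": 1},{"xyz": [0.5,-12,-12],"twist": [0,0,8],"jaw": 1}]'

```text
time_s: 4.0
tool_pos: [0.4772, -0.1271, 0.3757]
tool_rot: [-180.0, 0.1, -5.7]
force: [0.7, 0.7, -4.7]
grip_width: 0.0135
grasp_force: 50.0
```

Run:
```python
from cell import env
from h import *
o=env.get_obs(); print({k:np.round(o[k],4) for k in ('time_s','tool_pos','tool_rot','force','grip_width','grasp_force')})
```

```text
{'time_s': np.float64(4.0), 'tool_pos': array([ 0.4772, -0.1271,  0.3757]), 'tool_rot': array([-1.799766e+02,  9.970000e-02, -5.736000e+00]), 'force': array([ 0.7222,  0.6922, -4.6624]), 'grip_width': np.float64(0.0135), 'grasp_force': np.float64(49.9688)}
```

Call:
servo_tool --plan '[{"xyz": [-0.3,-3.5,0],"twist": [0,0,2],"jaw": 1},{"xyz": [-0.6,-7,0],"twist": [0,0,4],"jaw": 1},{"xyz": [-0.9,-10.5,0],"twist": [0,0,6],"jaw": 1},{"xyz": [-1.2,-14,0],"twist": [0,0,8],"jaw": 1},{"xyz": [-1.6,-17.5,0],"twist": [0,0,10],"jaw": 1},{"xyz": [-1.9,-21,0],"twist": [0,0,12],"jaw": 1},{"xyz": [-2.2,-24,0],"twist": [0,0,12.3],"jaw": 1},{"xyz": [-2.3,-25.9,0],"twist": [0,0,12.3],"jaw": 1},{"xyz": [-2.3,-25.9,0],"twist": [0,0,12.3],"jaw": 1},{"xyz": [-2.3,-25.9,0],"twist": [0,0,12.3],"jaw": 1}]'

```text
time_s: 4.83
tool_pos: [0.4796, 0.1327, 0.3758]
tool_rot: [179.9, 0.1, -17.7]
force: [-0.0, -0.4, -3.9]
grip_width: 0.0137
grasp_force: 50.0
```

Run:
```python
from cell import env
from h import *
for n in ('wrist','top','scene'):
    c=env.read_camera(n); np.savez(n+'3.npz',**c); cv2.imwrite(f'pics/{n}3.png',c['img'][:,:,::-1])
o=env.get_obs(); print({k:np.round(o[k],4) for k in ('time_s','tool_pos','tool_rot','force','grip_width','qpos')})
```

```text
{'time_s': np.float64(4.9833), 'tool_pos': array([0.4803, 0.13  , 0.376 ]), 'tool_rot': array([ 1.799236e+02,  5.080000e-02, -1.803290e+01]), 'force': array([-0.1353, -0.8206, -2.5695]), 'grip_width': np.float64(0.014), 'qpos': array([  20.8904,    2.7588,  -39.8324,  105.3443,    1.8831,   72.6319,
       -127.5072])}
```

View pics/wrist3.png

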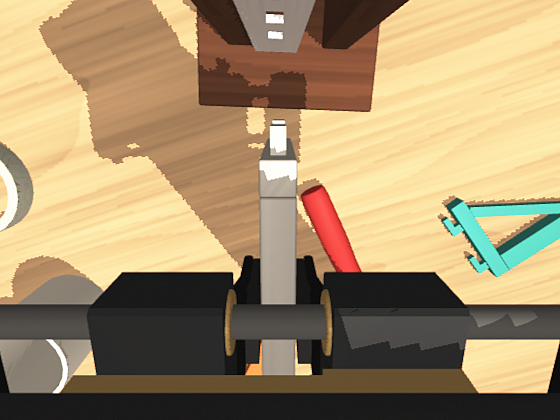

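The wrist picture shows the bracket held straight, with its tab at (279,130). The foot's front edge runs (198,104)–(371,111), and the two lower slots show bright at (275,18) and (275,35). I'll measure these in the tool frame.

```bash
cat > slots.py <<'E'
from h import *
def rect(m,x0,x1,y0,y1):
    z=np.zeros_like(m); z[y0:y1,x0:x1]=m[y0:y1,x0:x1]; return z
E
python3 - <<'E'
from slots import *
c=dict(np.load('wrist3.npz'));g=cv2.cvtColor(c['img'],cv2.COLOR_RGB2HSV).astype(int)
T=np.array([.4803,.130]);
def F(yaw): a=np.deg2rad(yaw); return np.array([np.cos(a),np.sin(a)]),np.array([-np.sin(a),np.cos(a)])
# foot front edge, top z=.015: dark-red/brown vs bright wood
fp=[]
for u in list(range(205,240,5))+list(range(310,370,5)):
    v0=85; col=c['img'][85:125,u].astype(int).sum(1); d=np.diff(col); k=np.argmax(d); fp.append((u,85+k+.5))
P=np.array([plane(c,u,v,.015)[:2] for u,v in fp]); vx,vy,x0,y0=cv2.fitLine(P.astype(np.float32),cv2.DIST_HUBER,0,.01,.01).ravel()
if vy<0: vx,vy=-vx,-vy
yaw=-np.degrees(np.arctan2(vx,vy)); print('stand yaw from foot',yaw,'front edge pt',x0,y0)
sx,sy=F(yaw); pt=np.array([x0,y0])
face=pt@sx+.045; print('face along sx',face,'TCP dist to face',face-T@sx)
# foot corners left/right
for uv in((198,104),(371,111)): print('corner y',plane(c,*uv,.015)[:2]@sy)
m=((g[:,:,2]>225)).astype(np.uint8)
n,l,s,ce=cv2.connectedComponentsWithStats(rect(m,250,300,0,50))
for i in range(1,n):
    if s[i,4]<15: continue
    o,d=ray(c,*ce[i]); k=(face-o[:2]@sx)/(d[:2]@sx); X=o+k*d
    L=[o+d*((face-o[:2]@sx)/(d[:2]@sx)) for o,d in (ray(c,s[i,0]-.5,ce[i][1]),ray(c,s[i,0]+s[i,2]-.5,ce[i][1]))]
    print('blob',s[i],ce[i].round(1),X.round(4),'y',X[:2]@sy,[l[:2]@sy for l in L],'rel TCP',X[:2]@sy-T@sy)
# bracket tab and arm
gr=c['img'].astype(int).sum(2)
for v in (122,128,134,140,180,186,200,215,230,245):
    z=(.131+.078) if v<145 else .131+.09
    d=np.diff(gr[v,250:310]); a=250+np.argmax(np.abs(d[:28])); b=278+np.argmax(np.abs(d[28:]))
    X=plane(c,(a+b)/2+.5,v,z); w=np.linalg.norm(plane(c,a,v,z)-plane(c,b,v,z)); print(v,a,b,X.round(4),'w',w.round(4),'y rel TCP in stand',(X[:2]-T)@sy,'x',(X[:2]-T)@sx)
cv2.imwrite('pics/c3.png',cv2.resize(np.ascontiguousarray(c['img'][0:150,190:390,::-1]),(800,600),interpolation=cv2.INTER_CUBIC))
E
```

```text
stand yaw from foot -19.933365 front edge pt 0.54772776 0.10294659
face along sx 0.524816 TCP dist to face 0.1176113783299923
corner y 0.3598888083028676
corner y 0.20956231290343771
blob [266  14  18   9 148] [274.   18.3] [0.5937 0.0978 0.1457] y 0.29438649671590283 [np.float64(0.29869080606953397), np.float64(0.28961610637290025)] rel TCP 0.00842757290220214
blob [268  31  15   8  97] [274.8  34.7] [0.5937 0.0978 0.098 ] y 0.29434423332306614 [np.float64(0.29891291344316306), np.float64(0.28953264651366883)] rel TCP 0.008385309509365446
122 271 284 [0.5477 0.1105 0.209 ] w 0.0049 y rel TCP in stand 0.004670690738347548 x 0.07000141105857685
128 269 285 [0.5456 0.1114 0.209 ] w 0.0061 y rel TCP in stand 0.004777005376298011 x 0.06777690451311019
134 269 285 [0.5435 0.1121 0.209 ] w 0.0061 y rel TCP in stand 0.00469326941344975 x 0.06553983571561135
140 269 285 [0.5414 0.1128 0.209 ] w 0.0061 y rel TCP in stand 0.004608785643593228 x 0.0632827886952803
180 259 296 [0.5287 0.1166 0.221 ] w 0.0135 y rel TCP in stand 0.003928734959391415 x 0.050090380000106474
186 259 295 [0.5267 0.1175 0.221 ] w 0.0131 y rel TCP in stand 0.004027185378685329 x 0.04786090622983539
200 259 296 [0.5216 0.1189 0.221 ] w 0.0137 y rel TCP in stand 0.003645560836312591 x 0.04260088479008326
215 260 306 [0.5155 0.1187 0.221 ] w 0.0172 y rel TCP in stand 0.0013740512335627605 x 0.0369058843258356
230 260 294 [0.5105 0.1227 0.221 ] w 0.0129 y rel TCP in stand 0.0033927509336998465 x 0.03091151611524484
245 260 294 [0.5047 0.1245 0.221 ] w 0.013 y rel TCP in stand 0.0031661647454217243 x 0.02485809683755813
```

View pics/c3.png

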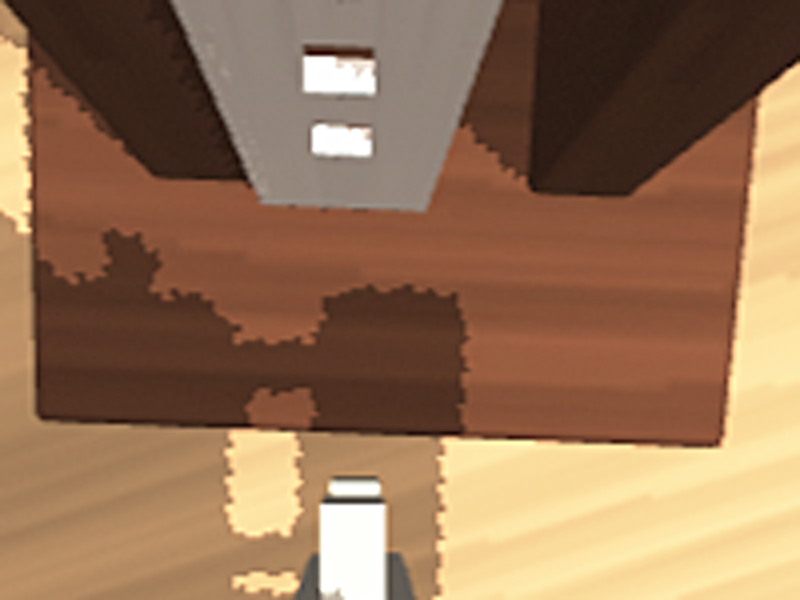

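The stand's yaw measures -19.9° and the slots sit 9.6 mm to +y of mid-line. The slot width (9.1 mm) and heights (98 and 146 mm) match the description. I'll align first, then look again.

Call:
servo_tool --plan '[{"xyz": [0.5,-0.3,0.1],"twist": [0,0,1],"jaw": 1},{"xyz": [1.0,-0.59,0.13],"twist": [0,0,1.9],"jaw": 1},{"xyz": [1.0,-0.59,0.13],"twist": [0,0,1.9],"jaw": 1},{"xyz": [1.0,-0.59,0.13],"twist": [0,0,1.9],"jaw": 1},{"xyz": [1.0,-0.59,0.13],"twist": [0,0,1.9],"jaw": 1},{"xyz": [1.0,-0.59,0.13],"twist": [0,0,1.9],"jaw": 1}]'

```text
time_s: 5.48
tool_pos: [0.4915, 0.1338, 0.3754]
tool_rot: [180.0, 0.0, -19.8]
force: [0.5, -0.5, -3.3]
grip_width: 0.0136
grasp_force: 50.0
```

```bash
cat > look.py <<'E'
from slots import *
from cell import env
c=env.read_camera('wrist'); o=env.get_obs(); T=o['tool_pos'][:2]; print({k:np.round(o[k],4) for k in ('time_s','tool_pos','tool_rot','force')})
im=c['img'].astype(int); cv2.imwrite('pics/wl.png',c['img'][:,:,::-1])
def F(yaw): a=np.deg2rad(yaw); return np.array([np.cos(a),np.sin(a)]),np.array([-np.sin(a),np.cos(a)])
# predicted foot edge from earlier measurement, refit
sx,sy=F(-19.93); p0=np.array([.54773,.10295]); fp=[]
for t in np.r_[-.058:-.02:12j,.03:.06:10j]:
    u,v=proj(c,[*(p0+sy*t),.015]); u=int(round(u)); v=int(round(v))
    if 8<v<405:
        d=np.diff(im[v-8:v+9,u].sum(1)); fp.append(plane(c,u,v-8+np.argmax(d)+.5,.015)[:2])
vx,vy,x0,y0=cv2.fitLine(np.float32(fp),cv2.DIST_HUBER,0,.001,.001).ravel()
if vy<0: vx,vy=-vx,-vy
yaw=-np.degrees(np.arctan2(vx,vy)); print('stand yaw',yaw.round(2)); sx,sy=F(yaw)
face=np.array([x0,y0])@sx+.045; print('TCP to face',face-T@sx)
m=(cv2.cvtColor(c['img'],cv2.COLOR_RGB2HSV)[:,:,2]>225).astype(np.uint8)
n,l,s,ce=cv2.connectedComponentsWithStats(rect(m,245,310,0,60))
for i in range(1,n):
    if s[i,4]<15: continue
    f=lambda u,v:(lambda o,d:o+d*((face-o[:2]@sx)/(d[:2]@sx)))(*ray(c,u,v))
    X=f(*ce[i]); print('slot',s[i],'z',X[2].round(4),'y rel',((X[:2]-T)@sy).round(5),'w',(f(s[i,0]-.5,ce[i][1])-f(s[i,0]+s[i,2]-.5,ce[i][1]))[:2]@sy)
z0=o['tool_pos'][2]-.2448; gr=im.sum(2)
for v in (128,134,140,186,200,230,245):
    z=z0+(.078 if v<145 else .09)
    d=np.abs(np.diff(gr[v,250:310])); a=250+np.argmax(d[:28]); b=278+np.argmax(d[28:])
    X=plane(c,(a+b)/2+.5,v,z); print(v,'w',np.linalg.norm(plane(c,a,v,z)-plane(c,b,v,z)).round(4),'y rel',((X[:2]-T)@sy).round(5),'x',((X[:2]-T)@sx).round(4))
E
python3 look.py
```

```text
{'time_s': np.float64(5.5333), 'tool_pos': array([0.4915, 0.1339, 0.3754]), 'tool_rot': array([ 1.79983e+02, -1.00000e-03, -1.98098e+01]), 'force': array([-0.1742, -0.0747, -3.1689])}
stand yaw -19.87
TCP to face 0.1084658697258386
slot [264  17  23  11 229] z 0.1959 y rel 0.00096 w 0.008822840051643355
slot [268  38  17   8 132] z 0.1489 y rel 0.00086 w 0.008549709469427359
slot [270  52  14   5  68] z 0.0987 y rel 0.00078 w 0.008820061783462214
128 w 0.0061 y rel -6e-05 x 0.0697
134 w 0.0061 y rel -6e-05 x 0.0674
140 w 0.0061 y rel -6e-05 x 0.0652
186 w 0.0135 y rel -0.00024 x 0.0497
200 w 0.0137 y rel -0.00024 x 0.0445
230 w 0.0129 y rel -5e-05 x 0.0328
245 w 0.013 y rel -5e-05 x 0.0267
```

Call:
servo_tool --plan '[{"xyz": [1.0,-0.1,0],"twist": [0,0,0],"jaw": 1},{"xyz": [2.0,-0.1,0],"twist": [0,0,0],"jaw": 1},{"xyz": [3.0,-0.1,0],"twist": [0,0,0],"jaw": 1},{"xyz": [3.5,-0.1,0],"twist": [0,0,0],"jaw": 1},{"xyz": [3.5,-0.1,0],"twist": [0,0,0],"jaw": 1},{"xyz": [3.5,-0.1,0],"twist": [0,0,0],"jaw": 1}]'

```text
time_s: 6.03
tool_pos: [0.5252, 0.1229, 0.3751]
tool_rot: [-180.0, 0.1, -19.8]
force: [0.1, -0.7, -3.7]
grip_width: 0.0138
grasp_force: 50.0
```

Call:
servo_tool --plan '[{"xyz": [0.1,0,0],"twist": [0,0,0],"jaw": 1},{"xyz": [0.2,0,0],"twist": [0,0,0],"jaw": 1},{"xyz": [0.3,0,0],"twist": [0,0,0],"jaw": 1},{"xyz": [0.4,0,0],"twist": [0,0,0],"jaw": 1},{"xyz": [0.5,0,0],"twist": [0,0,0],"jaw": 1},{"xyz": [0.5,0,0],"twist": [0,0,0],"jaw": 1},{"xyz": [0.5,0,0],"twist": [0,0,0],"jaw": 1}]'

```text
time_s: 6.62
tool_pos: [0.5296, 0.1214, 0.3755]
tool_rot: [180.0, -0.0, -19.8]
force: [0.6, 0.3, -3.2]
grip_width: 0.0134
grasp_force: 50.0
```

Run:
```python
from cell import env
from h import *
o=env.get_obs(); print({k:np.round(o[k],4) for k in ('time_s','tool_pos','tool_rot','force')})
a=np.deg2rad(-19.87); sx=np.array([np.cos(a),np.sin(a)]); sy=np.array([-sx[1],sx[0]])
p0=np.array([.4915,.1339]); d=o['tool_pos'][:2]-p0; print('adv',d@sx,'lat',d@sy,'remaining to back contact',.1085-.0595-d@sx,'F along sx',o['force'][:2]@sx,'sy',o['force'][:2]@sy)
```

```text
{'time_s': np.float64(6.6167), 'tool_pos': array([0.5296, 0.1214, 0.3755]), 'tool_rot': array([ 1.799954e+02, -3.100000e-03, -1.980990e+01]), 'force': array([ 0.5929,  0.3025, -3.2097])}
adv 0.040055737207240094 lat 0.0012005482967221651 remaining to back contact 0.008944262792759908 F along sx 0.45480290639242105 sy 0.48596569075764773
```

No contact force, and the tab tips should be about 2 mm inside the slots. Easing on.

Call:
servo_tool --plan '[{"xyz": [0.1,0,0],"twist": [0,0,0],"jaw": 1},{"xyz": [0.2,0,0],"twist": [0,0,0],"jaw": 1},{"xyz": [0.2,0,0],"twist": [0,0,0],"jaw": 1},{"xyz": [0.2,0,0],"twist": [0,0,0],"jaw": 1}]'

```text
time_s: 6.95
tool_pos: [0.5315, 0.1207, 0.3754]
tool_rot: [180.0, 0.0, -19.8]
force: [0.0, 0.3, -4.3]
grip_width: 0.0137
grasp_force: 50.0
```

Call:
servo_tool --plan '[{"xyz": [0.1,0,0],"twist": [0,0,0],"jaw": 1},{"xyz": [0.2,0,0],"twist": [0,0,0],"jaw": 1},{"xyz": [0.3,0,0],"twist": [0,0,0],"jaw": 1},{"xyz": [0.3,0,0],"twist": [0,0,0],"jaw": 1},{"xyz": [0.3,0,0],"twist": [0,0,0],"jaw": 1}]'

```text
time_s: 7.37
tool_pos: [0.5343, 0.1197, 0.3754]
tool_rot: [180.0, 0.0, -19.8]
force: [0.6, -0.2, -3.9]
grip_width: 0.0134
grasp_force: 50.0
```

Call:
servo_tool --plan '[{"xyz": [0.1,0,0],"twist": [0,0,0],"jaw": 1},{"xyz": [0.2,0,0],"twist": [0,0,0],"jaw": 1},{"xyz": [0.2,0,0],"twist": [0,0,0],"jaw": 1},{"xyz": [0.2,0,0],"twist": [0,0,0],"jaw": 1}]'

```text
time_s: 7.7
tool_pos: [0.5362, 0.119, 0.3754]
tool_rot: [180.0, 0.0, -19.8]
force: [-0.5, -0.1, -4.1]
grip_width: 0.0134
grasp_force: 50.0
```

Call:
servo_tool --plan '[{"xyz": [0.05,0,0],"twist": [0,0,0],"jaw": 1},{"xyz": [0.1,0,0],"twist": [0,0,0],"jaw": 1},{"xyz": [0.1,0,0],"twist": [0,0,0],"jaw": 1},{"xyz": [0.1,0,0],"twist": [0,0,0],"jaw": 1}]'

```text
time_s: 8.03
tool_pos: [0.5371, 0.1187, 0.3754]
tool_rot: [180.0, 0.0, -19.8]
force: [-0.2, -0.5, -5.3]
grip_width: 0.0133
grasp_force: 50.0
```

Call:
servo_tool --plan '[{"xyz": [0.05,0,0],"twist": [0,0,0],"jaw": 1},{"xyz": [0.05,0,0],"twist": [0,0,0],"jaw": 1},{"xyz": [0.1,0,0],"twist": [0,0,0],"jaw": 1},{"xyz": [0.1,0,0],"twist": [0,0,0],"jaw": 1},{"xyz": [0.1,0,0],"twist": [0,0,0],"jaw": 1}]'

```text
time_s: 8.45
tool_pos: [0.5379, 0.1185, 0.3753]
tool_rot: [180.0, 0.0, -19.8]
force: [-0.6, 0.2, -3.2]
grip_width: 0.0133
grasp_force: 50.0
```

```bash
python3 look.py | head -3
```

```text
{'time_s': np.float64(8.5), 'tool_pos': array([0.5379, 0.1185, 0.3753]), 'tool_rot': array([ 1.799853e+02,  3.370000e-02, -1.980030e+01]), 'force': array([-1.6822,  0.4139, -3.3518])}
stand yaw -19.85
TCP to face 0.05950926582520394
```

Call:
servo_tool --plan '[{"xyz": [0.05,0,0],"twist": [0,0,0],"jaw": 1},{"xyz": [0.05,0,0],"twist": [0,0,0],"jaw": 1},{"xyz": [0.05,0,0],"twist": [0,0,0],"jaw": 1}]'

```text
time_s: 8.75
tool_pos: [0.5381, 0.1185, 0.3753]
tool_rot: [180.0, 0.1, -19.8]
force: [-4.1, 0.8, -2.1]
grip_width: 0.0138
grasp_force: 50.0
```

Call:
servo_tool --plan '[{"xyz": [0.05,0,0],"twist": [0,0,0],"jaw": 1},{"xyz": [0.05,0,0],"twist": [0,0,0],"jaw": 1},{"xyz": [0.05,0,0],"twist": [0,0,0],"jaw": 1}]'

```text
time_s: 9.0
tool_pos: [0.5382, 0.1186, 0.3753]
tool_rot: [180.0, 0.1, -19.8]
force: [-5.0, 1.4, -1.3]
grip_width: 0.0136
grasp_force: 50.0
```

The back meets the face where predicted, with a gentle 5 N. Now I'll go down, slowly, watching the force.

Call:
servo_tool --plan '[{"xyz": [-0.03,0,0],"twist": [0,0,0],"jaw": 1},{"xyz": [-0.03,0,0.1],"twist": [0,0,0],"jaw": 1},{"xyz": [-0.03,0,0.2],"twist": [0,0,0],"jaw": 1},{"xyz": [-0.03,0,0.3],"twist": [0,0,0],"jaw": 1},{"xyz": [-0.03,0,0.4],"twist": [0,0,0],"jaw": 1},{"xyz": [-0.03,0,0.5],"twist": [0,0,0],"jaw": 1},{"xyz": [-0.03,0,0.5],"twist": [0,0,0],"jaw": 1}]'

```text
time_s: 9.58
tool_pos: [0.5382, 0.1188, 0.3704]
tool_rot: [-180.0, 0.1, -19.8]
force: [-5.0, 1.6, -1.6]
grip_width: 0.0137
grasp_force: 50.0
```

Call:
servo_tool --plan '[{"xyz": [0,0,0.1],"twist": [0,0,0],"jaw": 1},{"xyz": [0,0,0.2],"twist": [0,0,0],"jaw": 1},{"xyz": [0,0,0.3],"twist": [0,0,0],"jaw": 1},{"xyz": [0,0,0.3],"twist": [0,0,0],"jaw": 1}]'

```text
time_s: 9.92
tool_pos: [0.5382, 0.1191, 0.3686]
tool_rot: [-180.0, 0.1, -19.8]
force: [-7.5, 1.3, 3.4]
grip_width: 0.0135
grasp_force: 50.0
```

Call:
servo_tool --plan '[{"xyz": [0,0,0.1],"twist": [0,0,0],"jaw": 1},{"xyz": [0,0,0.2],"twist": [0,0,0],"jaw": 1},{"xyz": [0,0,0.3],"twist": [0,0,0],"jaw": 1},{"xyz": [0,0,0.3],"twist": [0,0,0],"jaw": 1}]'

```text
time_s: 10.25
tool_pos: [0.5381, 0.1194, 0.3669]
tool_rot: [-180.0, 0.0, -19.8]
force: [-9.9, 0.6, 10.4]
grip_width: 0.0134
grasp_force: 50.0
```

Run:
```python
from cell import env
from h import *
o=env.get_obs(); print({k:np.round(o[k],4) for k in ('time_s','tool_pos','tool_rot','force','wrist_torque')})
```

```text
{'time_s': np.float64(10.25), 'tool_pos': array([0.5381, 0.1194, 0.3669]), 'tool_rot': array([-1.799935e+02,  3.100000e-02, -1.976290e+01]), 'force': array([-9.9409,  0.6456, 10.427 ]), 'wrist_torque': array([ 0.2083,  2.1712, -0.1094])}
```

Call:
servo_tool --plan '[{"xyz": [-0.05,0.05,0.1],"twist": [0,0,0],"jaw": 1},{"xyz": [-0.05,0.05,0.2],"twist": [0,0,0],"jaw": 1},{"xyz": [-0.05,0.05,0.2],"twist": [0,0,0],"jaw": 1}]'

```text
time_s: 10.5
tool_pos: [0.5377, 0.1193, 0.3653]
tool_rot: [-179.9, -0.0, -19.8]
force: [-8.4, 1.2, 11.5]
grip_width: 0.0133
grasp_force: 50.0
```

Run:
```python
from cell import env
from h import *
o=env.get_obs(); print({k:np.round(o[k],4) for k in ('time_s','tool_pos','tool_rot','force','wrist_torque')})
f=lambda a,x,y,w,h,k:cv2.resize(np.ascontiguousarray(a[y:y+h,x:x+w,::-1]),(w*k,h*k),interpolation=cv2.INTER_CUBIC)
s=env.read_camera('scene')['img'];w=env.read_camera('wrist')['img']
cv2.imwrite('pics/c4.png',np.hstack([f(s,265,150,100,140,4),f(w,205,90,133,186,3)[:560,:399]]))
```

```text
{'time_s': np.float64(10.5), 'tool_pos': array([0.5377, 0.1193, 0.3653]), 'tool_rot': array([-1.799483e+02, -3.960000e-02, -1.975610e+01]), 'force': array([-8.4395,  1.2208, 11.4729]), 'wrist_torque': array([ 0.2966,  1.995 , -0.1228])}Traceback (most recent call last):
  File "<stdin>", line 6, in <module>
    return _nx.concatenate(arrs, 1, dtype=dtype, casting=casting)
           ~~~~~~~~~~~~~~~^^^^^^^^^^^^^^^^^^^^^^^^^^^^^^^^^^^^^^^
ValueError: all the input array dimensions except for the concatenation axis must match exactly, but along dimension 0, the array at index 0 has size 560 and the array at index 1 has size 558
```

Call:
servo_tool --plan '[{"xyz": [-0.05,0.03,0.1],"twist": [0,0,0],"jaw": 1},{"xyz": [-0.05,0.03,0.2],"twist": [0,0,0],"jaw": 1},{"xyz": [-0.05,0.03,0.2],"twist": [0,0,0],"jaw": 1}]'

```text
time_s: 10.85
tool_pos: [0.5374, 0.1192, 0.3633]
tool_rot: [-179.9, -0.1, -19.8]
force: [-8.7, 0.5, 10.9]
grip_width: 0.0135
grasp_force: 50.0
```

Call:
servo_tool --plan '[{"xyz": [0,0,0.1],"twist": [0,0,0],"jaw": 1},{"xyz": [0,0,0.2],"twist": [0,0,0],"jaw": 1},{"xyz": [0,0,0.2],"twist": [0,0,0],"jaw": 1}]'

```text
time_s: 11.1
tool_pos: [0.5374, 0.1192, 0.3612]
tool_rot: [-179.9, -0.1, -19.7]
force: [-8.5, 0.9, 10.8]
grip_width: 0.0137
grasp_force: 50.0
```

Call:
servo_tool --plan '[{"xyz": [0,0,0.05],"twist": [0,0,0],"jaw": 1},{"xyz": [0,0,0.1],"twist": [0,0,0],"jaw": 1},{"xyz": [0,0,0.1],"twist": [0,0,0],"jaw": 1}]'

```text
time_s: 11.35
tool_pos: [0.5374, 0.1192, 0.3603]
tool_rot: [-179.9, -0.1, -19.7]
force: [-8.5, 1.2, 11.2]
grip_width: 0.0135
grasp_force: 50.0
```

Call:
servo_tool --plan '[{"xyz": [0,0,0.05],"twist": [0,0,0],"jaw": 1},{"xyz": [0,0,0.05],"twist": [0,0,0],"jaw": 1},{"xyz": [0,0,0.05],"twist": [0,0,0],"jaw": 1}]'

```text
time_s: 11.6
tool_pos: [0.5374, 0.1192, 0.3598]
tool_rot: [-179.9, -0.1, -19.7]
force: [-9.1, 1.0, 11.6]
grip_width: 0.0131
grasp_force: 50.0
```

Call:
servo_tool --plan '[{"xyz": [0,0,0.05],"twist": [0,0,0],"jaw": 1},{"xyz": [0,0,0.05],"twist": [0,0,0],"jaw": 1},{"xyz": [0,0,0.05],"twist": [0,0,0],"jaw": 1}]'

```text
time_s: 11.85
tool_pos: [0.5374, 0.1193, 0.3594]
tool_rot: [-179.9, -0.1, -19.7]
force: [-7.8, 1.0, 12.2]
grip_width: 0.0137
grasp_force: 50.0
```

Call:
servo_tool --plan '[{"xyz": [0,0,0.05],"twist": [0,0,0],"jaw": 1},{"xyz": [0,0,0.05],"twist": [0,0,0],"jaw": 1},{"xyz": [0,0,0.05],"twist": [0,0,0],"jaw": 1}]'

```text
time_s: 12.1
tool_pos: [0.5373, 0.1193, 0.3592]
tool_rot: [-179.9, -0.1, -19.7]
force: [-9.9, 1.6, 13.8]
grip_width: 0.014
grasp_force: 50.0
```

Call:
servo_tool --plan '[{"xyz": [0,0,0.05],"twist": [0,0,0],"jaw": 1},{"xyz": [0,0,0.05],"twist": [0,0,0],"jaw": 1},{"xyz": [0,0,0.05],"twist": [0,0,0],"jaw": 1}]'

```text
time_s: 12.35
tool_pos: [0.5373, 0.1195, 0.3591]
tool_rot: [-179.9, -0.1, -19.8]
force: [-10.5, 1.3, 16.0]
grip_width: 0.0137
grasp_force: 50.0
```

The bracket has come to a stop at the expected height (force rising, z steady). I'll relax the press, open, and look.

Call:
servo_tool --plan '[{"xyz": [-0.05,0,-0.1],"twist": [0,0,0],"jaw": 1},{"xyz": [-0.1,0,-0.15],"twist": [0,0,0],"jaw": 1},{"xyz": [-0.1,0,-0.2],"twist": [0,0,0],"jaw": 1},{"xyz": [-0.1,0,-0.2],"twist": [0,0,0],"jaw": 1}]'

```text
time_s: 12.68
tool_pos: [0.537, 0.119, 0.3592]
tool_rot: [-179.9, -0.1, -19.8]
force: [-5.2, 2.7, 8.6]
grip_width: 0.0134
grasp_force: 50.0
```

Call:
servo_tool --plan '[{"xyz": [0,0,0],"twist": [0,0,0],"jaw": 0.8},{"xyz": [0,0,0],"twist": [0,0,0],"jaw": 0.7},{"xyz": [0,0,0],"twist": [0,0,0],"jaw": 0.6},{"xyz": [0,0,0],"twist": [0,0,0],"jaw": 0.6},{"xyz": [0,0,0],"twist": [0,0,0],"jaw": 0.6}]'

```text
time_s: 13.1
tool_pos: [0.5368, 0.1176, 0.3572]
tool_rot: [180.0, -0.0, -19.8]
force: [0.4, 0.8, 0.2]
grip_width: 0.0328
grasp_force: 0.0
```

Run:
```python
from cell import env
from h import *
o=env.get_obs(); print({k:np.round(o[k],4) for k in ('time_s','tool_pos','tool_rot','force','grip_width')})
f=lambda a,x,y,w,h,k:cv2.resize(np.ascontiguousarray(a[y:y+h,x:x+w,::-1]),(w*k,h*k),interpolation=cv2.INTER_CUBIC)
s=env.read_camera('scene')['img'];w=env.read_camera('wrist')['img']
cv2.imwrite('pics/c4.png',np.hstack([f(s,255,150,100,140,4),f(w,185,90,200,280,2)]))
```

```text
{'time_s': np.float64(13.1), 'tool_pos': array([0.5368, 0.1176, 0.3572]), 'tool_rot': array([ 1.799906e+02, -1.150000e-02, -1.984240e+01]), 'force': array([0.3661, 0.7684, 0.2394]), 'grip_width': np.float64(0.0328)}
```

View pics/c4.png

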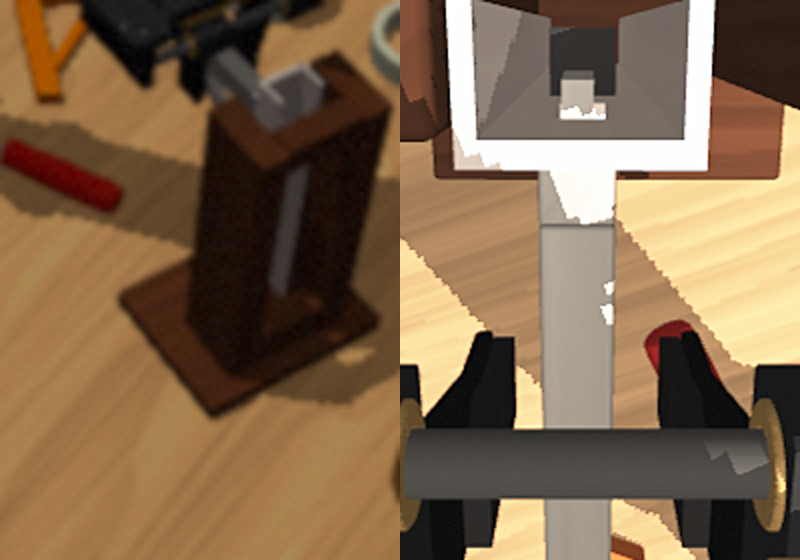

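Released. The right half of the crop shows the tab inside the channel at (577,90), the spine top against the front wall, and the fingers clear on both sides. Now I'll retreat upwards and verify.

Call:
servo_tool --plan '[{"xyz": [0,0,0],"twist": [0,0,0],"jaw": 0.3},{"xyz": [0,0,0],"twist": [0,0,0],"jaw": 0.3},{"xyz": [0,0,-1],"twist": [0,0,0],"jaw": 0.3},{"xyz": [0,0,-3],"twist": [0,0,0],"jaw": 0.3},{"xyz": [0,0,-5],"twist": [0,0,0],"jaw": 0.3},{"xyz": [-2,0,-8],"twist": [0,0,0],"jaw": 0.3},{"xyz": [-5,0,-8],"twist": [0,0,0],"jaw": 0.3},{"xyz": [-8,0,-8],"twist": [0,0,0],"jaw": 0.3},{"xyz": [-8,0,-8],"twist": [0,0,0],"jaw": 0.3},{"xyz": [-8,0,-8],"twist": [0,0,0],"jaw": 0.3}]'

```text
time_s: 14.03
tool_pos: [0.4602, 0.1463, 0.4387]
tool_rot: [180.0, -0.2, -19.7]
force: [-0.3, -0.1, -0.1]
grip_width: 0.0607
grasp_force: 0.0
```

Run:
```python
from cell import env
from h import *
o=env.get_obs(); print({k:np.round(o[k],4) for k in ('time_s','tool_pos','tool_rot','force','grip_width')})
cs={n:env.read_camera(n) for n in('wrist','scene')}
a=np.deg2rad(-19.87); sx=np.array([np.cos(a),np.sin(a)]); sy=np.array([-sx[1],sx[0]])
H=np.array([.4915,.1339])+.1085*sx+.00096*sy
for n,c in cs.items():
  for X in((0,.205),(-.06,.205),(-.126,.205),(-.126,.185)): print(n,X,proj(c,[*(H+sx*X[0]),X[1]]).round(1))
np.savez('wf.npz',**cs['wrist'])
f=lambda a,x,y,w,h,k:cv2.resize(np.ascontiguousarray(a[y:y+h,x:x+w,::-1]),(w*k,h*k),interpolation=cv2.INTER_CUBIC)
cv2.imwrite('pics/c5.png',np.hstack([f(cs['scene']['img'],255,110,100,140,4),f(cs['wrist']['img'],185,0,200,280,2)]))
```

```text
{'time_s': np.float64(14.0333), 'tool_pos': array([0.4602, 0.1463, 0.4387]), 'tool_rot': array([179.962 ,  -0.1832, -19.6882]), 'force': array([-0.3413, -0.1073, -0.0833]), 'grip_width': np.float64(0.0607)}
wrist (0, 0.205) [278.2 -28.1]
wrist (-0.06, 0.205) [277.9  98.2]
wrist (-0.126, 0.205) [277.7 215. ]
wrist (-0.126, 0.185) [277.7 206.3]
scene (0, 0.205) [323.6 175.9]
scene (-0.06, 0.205) [310.  161.6]
scene (-0.126, 0.205) [295.9 146.8]
scene (-0.126, 0.185) [295.5 152.2]
```

View pics/c5.png

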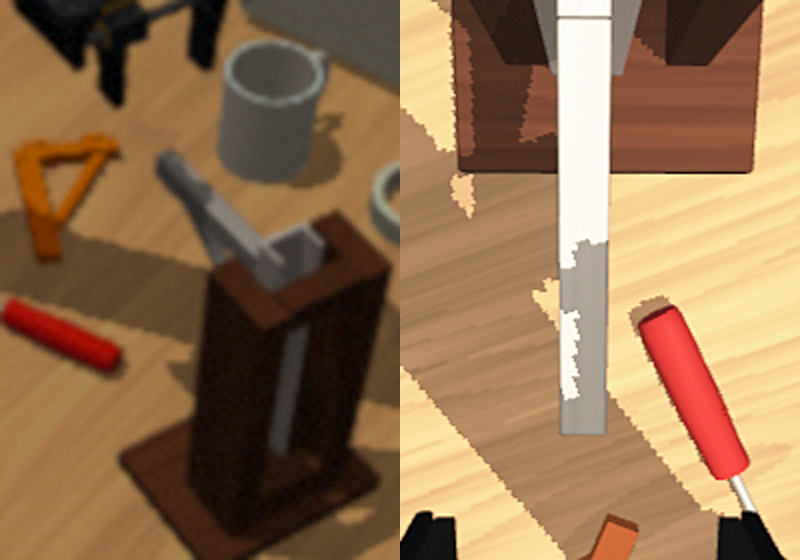

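The bracket hangs in the upper slots with its arm end at about scene (297,149) and wrist (276.5,217), and the bystanders have not moved. A quick triangulation of the arm end will check height and tilt.

Run:
```python
from cell import env
from h import *
w=dict(np.load('wf.npz')); s=env.read_camera('scene')
a=np.deg2rad(-19.87); sx=np.array([np.cos(a),np.sin(a)]); sy=np.array([-sx[1],sx[0]])
H=np.array([.4915,.1339])+.1085*sx+.00096*sy
# top-face end corners (left=+y,right=-y), wrist px from crop; height swept by width between cast corners
W=[(185+160.5/2-.25,434/2-.25),(185+206.5/2-.25,434/2-.25)]
for z in(.195,.2,.205,.21):
    P=[plane(w,*q,z)[:2] for q in W]; m=(P[0]+P[1])/2; print(z,'end rel home x,y',((m-H)@sx).round(4),((m-H)@sy).round(4),'w',np.linalg.norm(P[0]-P[1]).round(4),'scene px',[proj(s,[*p,z]).round(1) for p in P])
g=cv2.cvtColor(s['img'],cv2.COLOR_RGB2GRAY)
print(g[143:158,288:308])
f=plane(w,185+583/2-400/2,8.5,.205); print('spine joint line x',(f[:2]-H)@sx)
```

```text
0.195 end rel home x,y -0.13 0.0007 w 0.0143 scene px [array([297.3, 147.6]), array([293. , 149.5])]
0.2 end rel home x,y -0.1286 0.0007 w 0.0139 scene px [array([297.6, 146.6]), array([293.4, 148.5])]
0.205 end rel home x,y -0.1271 0.0007 w 0.0136 scene px [array([298. , 145.6]), array([293.9, 147.4])]
0.21 end rel home x,y -0.1256 0.0007 w 0.0133 scene px [array([298.4, 144.6]), array([294.3, 146.3])]
[[116 115 113 114 114 112 112 113 115 115 117 119 124 127 127 124 124 120
  117 116]
 [115 115 116 115 112 115 117 116 118 113 115 120 123 127 125 122 120 116
  116 117]
 [117 117 118 116 114 115 118 115 117 115 116 121 125 125 123 119 116 115
  117 119]
 [120 119 118 118 117 117 116 114 114 112 114 122 124 123 119 116 114 117
  120 119]
 [120 119 118 119 119 118 115 111 103  97 100 115 120 120 116 115 117 118
  121 118]
 [121 120 121 120 119 114 103  94  85  81  84  98 110 114 117 118 120 119
  119 120]
 [121 122 122 121 120 107  86  75  76  77  76  84 100 112 118 119 119 121
  120 124]
 [124 123 124 122 119 100  72  63  71  75  77  95 111 116 118 120 119 121
  126 127]
 [125 124 122 122 119  98  64  52  60  70  77  91 111 122 120 118 123 126
  127 129]
 [125 123 121 120 117  98  61  45  50  61  72  78  93 114 123 120 122 128
  131 129]
 [125 122 122 119 117  99  69  49  43  52  62  73  79  93 113 121 124 128
  128 126]
 [123 122 122 118 118 110  87  58  46  44  49  61  73  79  94 115 123 120
  122 123]
 [124 124 121 117 119 118 103  74  52  44  46  50  62  72  81 104 112 101
  104 112]
 [124 121 119 117 118 120 113  98  70  48  45  46  51  63  73  87  91  81
   84  97]
 [121 118 118 118 120 122 122 116  99  73  51  45  45  49  62  72  75  76
   75  86]]
spine joint line x -0.016340566816638022
```

The triangulated arm end is only a few mm below level. That is the 1.5 mm hook play plus calibration error, well inside 0.1 rad. The depth and the felt stop both agree with home, so I'm handing in.

```bash
python3 -c "
from cell import env
print(env.sign_off())"
```

```text
the job is handed in; nothing more can be done
None
```

The bracket hangs by both tabs in the two upper slots, pressed down to its stop and let go, and I handed the job in at about 14 s; the hand-in gave no verdict back, and my last check put the arm end roughly 5–8 mm low (about 0.05 rad, limit 0.1).

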